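# Shake-check the emptied parts cases

## Robot

A 7-joint arm with a two-finger parallel gripper is mounted at the origin on the work surface. World frame = base frame: x ahead of the robot, y to its left, z up, the work surface at z = 0. Lengths are in m, angles in rad, forces in N, time in s.
With the tool pointing down it reaches from about 0.425 to 0.875 m from the base axis. Payload 8.4 kg.
Tool frame: the origin (TCP) lies between the finger pads; the fingertips stand manip.tcp_to_tips ahead of it and the grasp point (between the pads) lies 8 mm behind it (manip.tcp_to_tips is the distance from the TCP to the fingertips, in m); z points along the fingers, y is the direction in which the jaws open and shut (so a half turn about z gives the same grasp; the last joint's range is limited). The gripper opens to 87 mm and grips with 3 to 60 N. Pads are 19 mm wide; open, the fingers measure 117 mm over their backs; the gripper's body (75 mm by 190 mm) begins 51 mm behind the grasp point.
Start: joints at [1.047, 0.333, 0.04, 1.465, -0.013, 1.343, -0.059], TCP at [0.268, -0.592, 0.234] pointing down, gripper open.
Joint ranges: [-2.58, 2.58], [-0.38, 2.09], [-1.3, 1.39], [0.25, 2.4], [-1.5, 4.64], [0.08, 2.09], [-2.65, 2.65]. Speed limits (rad/s): [2.22, 2.22, 2.79, 2.79, 3.14, 3.14, 3.14].

## Interface

Orientations are given as a rotation vector (axis times angle).
In Python, from cell import manip gives the robot as it stands.
- The arm moves only by the tool drive_tool, never from a script. Its argument "deltas" is a list of rows, each a list of 2 entries, a list of its own where there are three numbers: the shift along the world's x, y, z in m, then the turn, a rotation vector about the world's x, y, z in rad. A call has 1 to 10 rows; each row shifts and turns the commanded pose from where the row before left it; what a row does not reach is not made up. A row lasts 1/10 s, in which the tool goes at most 50 mm and 8.59 degrees, less where a joint would pass 70% of its speed; a pose out of reach is approached as far as the arm can. A call is refused whole if a number of a shift passes 0.05 or a number of a turn 0.15, either way. A call with a gripper value outside its range is refused whole. "gripper" is the closure, from 0 (fully open) to 1 (shut), set as the call begins (left out, the last holds). The fingers move at their own pace and stop on an object; "force" is the grip in N (left out, the last holds). Time passes only in rows, so rows that do not move let the fingers close. It gives the time, the measured TCP pose, the force and the opening at its end, in the units of the state.
- manip.get_obs(): the state, without advancing time (a new reading comes with each control period).
- manip.get_image(name): name is "scene" or "top" or "wrist"; returns a dict with "image" (400x640x3 uint8, red, green, blue), "intrinsics" (3x3 intrinsics, pixels), "cam_to_world" (4x4, takes a point from camera to world coordinates); the wrist camera has in their place "T_tool_cam" (4x4, takes a point from camera to tool coordinates, whose origin is the TCP and whose axes are the flange's). Camera axes: x right, y down, z forward; pixel columns grow to the right and rows downward; lengths in m; the calibration is good to about 2 mm. A picture is of the moment at which its call begins: read the wrist's pose just before it. There is no depth.
- manip.job_done(): hands the job in, once; it reports no verdict.
The state is a dict: "time_s": time; "joint_pos": joint angles; "dq": joint speeds; "tau": joint torques, N m; "position": TCP position; "tool_rot": TCP orientation; "contact_force": force on the tool from outside, world axes, zero at the start; "torque": the same for the moment, N m; "grip_width": finger opening in m.
Only numpy, scipy, OpenCV 4.12 (cv2) and the standard library are available. Lean on these libraries where they do the work, as an engineer would, in place of code of your own. Each camera call takes 0.05 s, during which the arm holds its last target.

## Task

The two parts cases in the sloping rack were emptied, but each may still hide a steel plug: none, one or both; leave everything else on the bench where it is. Check the blue one first and then the orange one: lift it well above the rack, tip its striped end clearly down (25 degrees or more) and then as clearly up, and feel by weight or rattle whether something is inside. Set it down flat, never dropping it, on the floor of the green tray if it is empty or of the red tray if it is not, and let go, before taking the next; both may belong in the same tray.

Things in the scene. Friction and masses are not known exactly. Their poses are not given: they have to be found in the camera images.
- rack: fixed sloping rack, 140 mm deep (x) by 172 mm wide (y), its deck rising 30 degrees towards its +x side, from 30 mm up at the stop lip to 105 mm at the far end; two places 90 mm apart in y with 10 mm side rails (3 mm play). Origin: centre of its foot on the table
- case_blue: closed grey case with blue lid, 120 (x) by 60 (y) by 45 mm high; centred on the lid one blue ridge handle 60 (x) by 16 (y) by 30 mm high. Origin: centre of underside; z out through the lid; +x to the end with the white stripe. Weighs 136 to 184 g empty; a steel plug (32 mm dia, 48 long, 270 to 330 g) may roll inside. Starts leaning in a rack place, striped end up 30 degrees
- case_orange: closed grey case with orange lid, 120 (x) by 60 (y) by 45 mm high; centred on the lid one orange ridge handle 60 (x) by 16 (y) by 30 mm high. Origin: centre of underside; z out through the lid; +x to the end with the white stripe. Weighs 136 to 184 g empty; a steel plug (32 mm dia, 48 long, 270 to 330 g) may roll inside. Starts leaning in a rack place, striped end up 30 degrees
- tray_green: fixed green open tray, 170 mm (its x) by 220 mm (its y), 25 mm high, wall and floor 5 mm; origin: centre of its underside; holds both cases side by side, lengthwise along x, 52 mm either side of the centre. For empty cases
- tray_red: fixed red open tray, 170 mm (its x) by 220 mm (its y), 25 mm high, wall and floor 5 mm; origin: centre of its underside; holds both cases side by side, lengthwise along x, 52 mm either side of the centre. For cases with something inside
- handpiece: bystander: blue rotary handpiece lying on the table, 150 mm long, 24 mm thick
- spatula: bystander: spatula lying on the table, 150 mm long
- cast: bystander: plaster tooth cast, 60 by 70 by 33 mm
- jar: bystander: jar, 60 mm dia, 75 mm high
- cup: bystander: mug, 80 mm dia, 85 mm high
- articulator: bystander, fixed: metal jaw-model holder, 100 by 80 by 130 mm high; origin: centre of its foot
Things that resemble listed ones, but are neither listed nor needed, are in the scene too. Leave any pink or turquoise look-alike of the case_blue alone.

How it is judged:
On the way, in this order (a step that is already met when the one before it is completed fails the run):
1. the blue case, held clear of the rack and at least 100 mm up, is tipped with its striped end at least 20 degrees down (contact force between case_blue and the fingers above 0.5 N and contact force between case_blue and rack below 0.05 N and height (world z) of case_blue above 0.1 m and angle between case_blue's own x axis and vertical above 1.9208 rad), for 0.1 s.
2. then, still held up, with its striped end at least 20 degrees up (contact force between case_blue and the fingers above 0.5 N and contact force between case_blue and rack below 0.05 N and height (world z) of case_blue above 0.1 m and angle between case_blue's own x axis and vertical below 1.2208 rad), for 0.1 s.
3. the blue case stands released in the tray it belongs in (green if empty, red if something is inside) (angle between case_blue's own z axis and vertical below 0.12 rad and linear speed of case_blue below 0.03 m/s and contact force between case_blue and the fingers below 0.1 N and ((x of case_blue in the frame of tray_green between -0.08 and 0.08 m and y of case_blue in the frame of tray_green between -0.105 and 0.105 m and z of case_blue in the frame of tray_green below 0.012 m and contact force between case_blue and tray_green between 0.8 and 2.85 N) or (x of case_blue in the frame of tray_red between -0.08 and 0.08 m and y of case_blue in the frame of tray_red between -0.105 and 0.105 m and z of case_blue in the frame of tray_red below 0.012 m and contact force between case_blue and tray_red above 0.8 N and contact force between case_blue and tray_red above 2.85 N))), for 0.2 s.
4. the orange case, held clear of the rack and at least 100 mm up, is tipped with its striped end at least 20 degrees down (contact force between case_orange and the fingers above 0.5 N and contact force between case_orange and rack below 0.05 N and height (world z) of case_orange above 0.1 m and angle between case_orange's own x axis and vertical above 1.9208 rad), for 0.1 s.
5. then, still held up, with its striped end at least 20 degrees up (contact force between case_orange and the fingers above 0.5 N and contact force between case_orange and rack below 0.05 N and height (world z) of case_orange above 0.1 m and angle between case_orange's own x axis and vertical below 1.2208 rad), for 0.1 s.
At the end, for the whole second after the job is handed in: Both cases stand released and at rest, flat (within 7 degrees) on the floor of a tray: in the green tray if empty (presses on it with less than 2.85 N), in the red one if a plug is inside (more than 2.85 N) (all of step 3 and angle between case_orange's own z axis and vertical below 0.12 rad and linear speed of case_orange below 0.03 m/s and contact force between case_orange and the fingers below 0.1 N and ((x of case_orange in the frame of tray_green between -0.08 and 0.08 m and y of case_orange in the frame of tray_green between -0.105 and 0.105 m and z of case_orange in the frame of tray_green below 0.012 m and contact force between case_orange and tray_green between 0.8 and 2.85 N) or (x of case_orange in the frame of tray_red between -0.08 and 0.08 m and y of case_orange in the frame of tray_red between -0.105 and 0.105 m and z of case_orange in the frame of tray_red below 0.012 m and contact force between case_orange and tray_red above 0.8 N and contact force between case_orange and tray_red above 2.85 N))); the robot touches nothing.
It fails at once if a case is dropped: moving faster than 0.6 m/s while not held ((contact force between case_blue and the fingers below 0.2 N and linear speed of case_blue above 0.6 m/s) or (contact force between case_orange and the fingers below 0.2 N and linear speed of case_orange above 0.6 m/s)).
It fails at once if a bystander is moved by more than 30 mm (distance of any of handpiece, spatula, cast, jar, cup from where it was at the start of the episode above 0.03 m).
It also fails if it takes over 67 s, if anything falls off the work surface, if the arm or the gripper's body presses on something with over 40 N, if the wrist force passes 120 N, or if a joint passes its speed limit or range.

## Working session

There is one attempt and no reset: what is moved stays moved. The work goes in short steps, Python scripts to look and compute and a tool call to move; the robot and the scene stay as the last step left them, time stands still between calls to the robot, and variables do not carry over. Pictures are saved under pics/ and viewed, and the job is handed in when it is done.

Besides the shell and the picture viewer there is one more tool, called after "Emit:" by a JSON object that holds its "method" and its "body". drive_tool: Moves the arm, as the interface text tells. Its arguments: {"type":"object","properties":{"deltas":{"type":"array","items":{"type":"array"}},"gripper":{"type":"number"},"force":{"type":"number"}},"required":["deltas"]}

```bash
ls; mkdir -p pics
python3 - <<'E'
from cell import manip
import cv2, numpy as np
np.set_printoptions(precision=4,suppress=True)
o=manip.get_obs()
for k,v in o.items(): print(k,v)
print(manip.tcp_to_tips)
for n in ["scene","top","wrist"]:
    d=manip.get_image(n); cv2.imwrite(f"pics/{n}0.png",d["image"][:,:,::-1]); 
    np.savez(f"{n}0.npz",**d)
    print(n,d["intrinsics"],d.get("cam_to_world",d.get("T_tool_cam")))
E
```

```text
pics
time_s 0.0
joint_pos [ 1.0468  0.3339  0.0399  1.4663 -0.0134  1.3433 -0.0585]
dq [-0.0009 -0.     -0.0015  0.0006 -0.0009  0.0009 -0.0003]
tau [ -0.0002 -65.6356   1.335  -40.3808  -0.0597   0.0448   0.0002]
position [ 0.2677 -0.5918  0.2327]
tool_rot [-3.0695 -0.6619  0.0007]
contact_force [0.0885 0.4144 0.4727]
torque [ 0.038  -0.0148  0.0231]
grip_width 0.08694572618816364
0.011
scene [[406.878    0.     315.0672]
 [  0.     406.878  207.0832]
 [  0.       0.       1.    ]] [[-0.0986  0.7921 -0.6024  1.061 ]
 [ 0.9951  0.0814 -0.0559  0.0739]
 [ 0.0048 -0.605  -0.7962  0.8343]
 [ 0.      0.      0.      1.    ]]
top [[363.4849   0.     321.6146]
 [  0.     363.4849 194.7746]
 [  0.       0.       1.    ]] [[ 0.0659 -0.9747  0.2136  0.2924]
 [-0.9978 -0.0637  0.0174 -0.0116]
 [-0.0033 -0.2142 -0.9768  0.9421]
 [ 0.      0.      0.      1.    ]]
wrist [[276.6288   0.     322.1729]
 [  0.     276.6288 204.6049]
 [  0.       0.       1.    ]] [[ 0.0008 -0.9634 -0.2679  0.0742]
 [ 1.      0.0007  0.0004 -0.0007]
 [-0.0002 -0.2679  0.9634 -0.1507]
 [ 0.      0.      0.      1.    ]]
```

View pics/scene0.png

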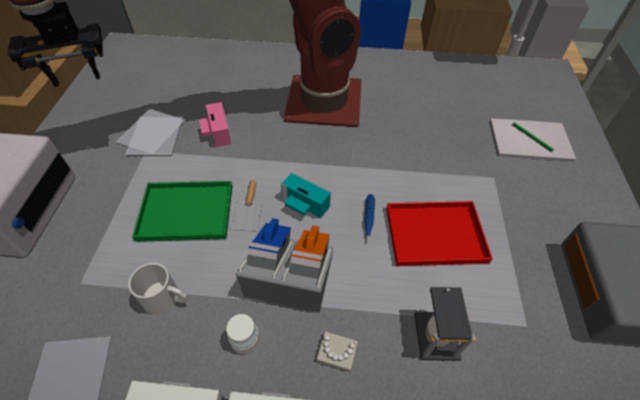

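View pics/top0.png

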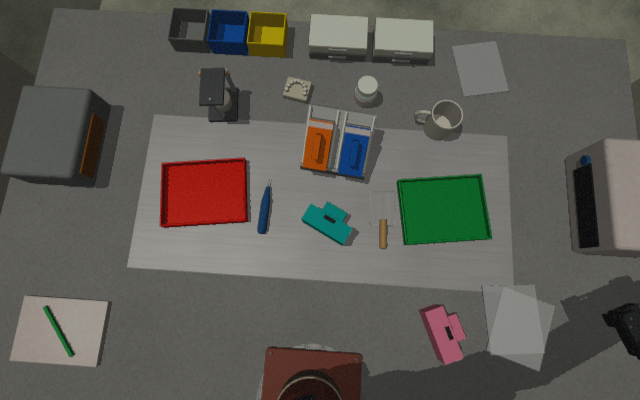

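View pics/wrist0.png

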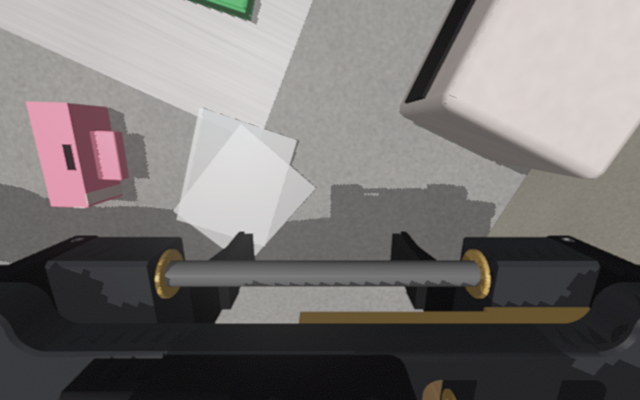

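```bash
cat > h.py <<'E'
import numpy as np, cv2
np.set_printoptions(precision=4,suppress=True)
def load(n): 
    return dict(np.load(n+".npz"))
def ray(d,u,v):
    K=d["intrinsics"];T=d["cam_to_world"]
    r=T[:3,:3]@np.linalg.solve(K,[u,v,1.]); return T[:3,3],r
def onz(d,u,v,z):
    c,r=ray(d,u,v); return c+r*(z-c[2])/r[2]
def proj(d,p):
    T=np.linalg.inv(d["cam_to_world"]);q=d["intrinsics"]@(T[:3,:3]@np.array(p)+T[:3,3]);return q[:2]/q[2]
def tri(obs):
    A=np.zeros((3,3));b=np.zeros(3)
    for d,u,v in obs:
        c,r=ray(d,u,v);r=r/np.linalg.norm(r);P=np.eye(3)-np.outer(r,r);A+=P;b+=P@c
    return np.linalg.solve(A,b)
E
python3 - <<'E'
from h import *
S=load("scene0");T=load("top0")
for nm,d in (("scene",S),("top",T)):
    im=d["image"]; hsv=cv2.cvtColor(im,cv2.COLOR_RGB2HSV);H,s,v=cv2.split(hsv)
    for col,m in (("green",(H>50)&(H<75)&(s>150)&(v>50)),("red",((H<5)|(H>175))&(s>200)&(v>90))):
        m=m.astype(np.uint8)
        c=max(cv2.findContours(m,0,2)[0],key=cv2.contourArea)
        bx=cv2.approxPolyDP(cv2.convexHull(c),6,True)[:,0]
        P=np.array([onz(d,u,v,0.025)[:2] for u,v in bx])
        print(nm,col,bx.tolist(),P.tolist(), 'mean',P.mean(0), [np.linalg.norm(P[i]-P[i-1]).round(3) for i in range(len(P))])
    x0,y0=(225,210) if nm=="scene" else (285,95)
    cv2.imwrite(f"pics/{nm}_crop.png",cv2.resize(im[y0:y0+100,x0:x0+125,::-1],None,fx=6,fy=6,interpolation=cv2.INTER_CUBIC))
E
```

```text
scene green [[230, 182], [225, 237], [134, 238], [149, 183]] [[0.3895106672213051, -0.21251898481835235], [0.5588912918797615, -0.1858501823308622], [0.583422996251793, -0.398186901104398], [0.4145702746334834, -0.42167420497868174]] mean [ 0.4866 -0.3046] [np.float64(0.211), np.float64(0.171), np.float64(0.214), np.float64(0.17)]
scene red [[472, 203], [488, 262], [398, 264], [388, 204]] [[0.3954230168513967, 0.4096876200543737], [0.5644833082574457, 0.42319339357688], [0.590407374864315, 0.21951545484527535], [0.420337934885727, 0.1986055573004532]] mean [0.4927 0.3128] [np.float64(0.213), np.float64(0.17), np.float64(0.205), np.float64(0.171)]
top green [[481, 176], [491, 237], [404, 242], [399, 180]] [[0.5701037343620332, -0.40688663519169405], [0.4122449556259029, -0.42754565713744513], [0.3853680982627199, -0.20958496127018006], [0.5454137730121338, -0.19378994401387606]] mean [ 0.4783 -0.3095] [np.float64(0.215), np.float64(0.159), np.float64(0.22), np.float64(0.161)]
top red [[244, 159], [245, 220], [161, 225], [167, 167]] [[0.5761601820469491, 0.21574642815531547], [0.41464009872521745, 0.19506839362187722], [0.3879257043062381, 0.40675541232643875], [0.5411060828778059, 0.4156064011260673]] mean [0.48   0.3083] [np.float64(0.203), np.float64(0.163), np.float64(0.213), np.float64(0.153)]
```

View pics/scene_crop.png

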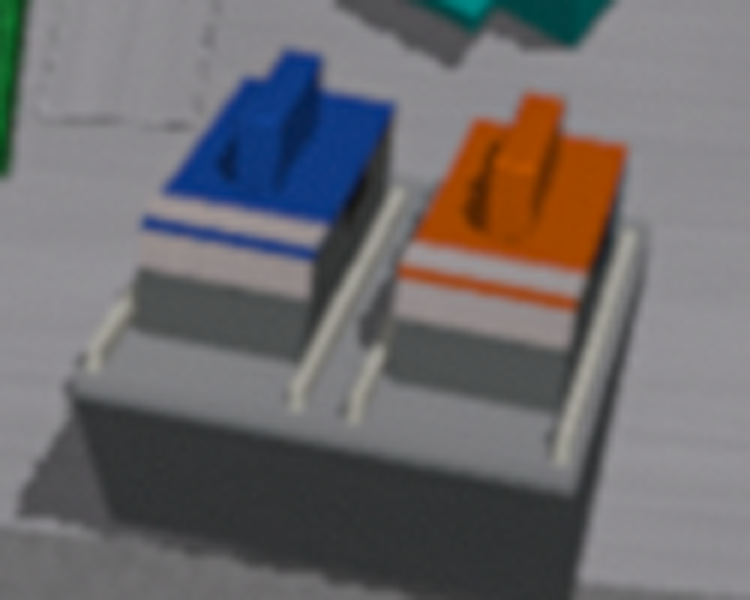

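View pics/top_crop.png

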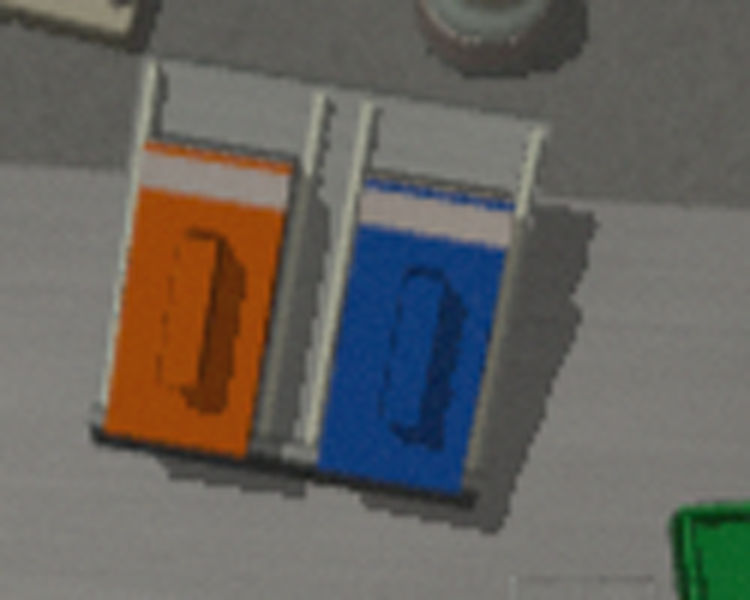

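Run:
```python
from h import *
S=load("scene0");T=load("top0")
s=lambda x,y:(S,225+(x+.5)/6-.5,210+(y+.5)/6-.5)
t=lambda x,y:(T,285+(x+.5)/6-.5,95+(y+.5)/6-.5)
pts={'b_up_-y':((143,217),(515,210)),'b_up_+y':((314,252),(364,184)),'b_lo_-y':((245,78),(465,493)),'b_lo_+y':((395,103),(318,465)),
'o_up_-y':((402,268),(294,166)),'o_up_+y':((580,296),(145,146)),'o_lo_-y':((480,122),(245,456)),'o_lo_+y':((627,148),(105,428))}
P={}
for k,(a,b) in pts.items():
    p=tri([s(*a),t(*b)]);P[k]=p
    print(k,p, proj(S,p)-np.array(s(*a)[1:]),proj(T,p)-np.array(t(*b)[1:]))
for c in 'bo':
    q=[P[c+x] for x in('_up_-y','_up_+y','_lo_-y','_lo_+y')]
    ax=(q[0]+q[1]-q[2]-q[3])/2; ay=(q[1]+q[3]-q[0]-q[2])/2
    print(c,'ctr',sum(q)/4,'len',np.linalg.norm(ax),np.linalg.norm(ay),'yaw',np.degrees(np.arctan2(ax[1],ax[0])),np.degrees(np.arctan2(-ay[0],ay[1])),'slope',np.degrees(np.arcsin(ax[2]/np.linalg.norm(ax))))
```

```text
b_up_-y [ 0.6376 -0.1021  0.126 ] [-0.465  -0.0285] [-0.3935  0.0494]
b_up_+y [ 0.645  -0.0419  0.1256] [-0.266  -0.0077] [-0.2228  0.0199]
b_lo_-y [ 0.5362 -0.0915  0.066 ] [-0.9367 -0.0518] [-0.8627  0.0762]
b_lo_+y [ 0.5437 -0.0311  0.0687] [-0.3973 -0.0081] [-0.3621  0.0235]
o_up_-y [ 0.6497 -0.0124  0.128 ] [-0.8121 -0.0134] [-0.6766  0.0458]
o_up_+y [0.6545 0.0477 0.1281] [-0.825   0.0113] [-0.6824  0.0175]
o_lo_-y [0.5466 0.0006 0.0649] [-0.8779 -0.0052] [-0.7964  0.0376]
o_lo_+y [0.5543 0.0584 0.0676] [-0.2984  0.008 ] [-0.2684  0.0058]
b ctr [ 0.5906 -0.0666  0.0966] len 0.11750602646107548 0.06081266866409523 yaw -6.009347498961474 -7.08382741028546 slope 29.827242966707313
o ctr [0.6013 0.0236 0.0971] len 0.11955645549006534 0.05928532084979058 yaw -6.649033429683468 -6.043268693003742 slope 31.141634940312795
```

```bash
cat > g.py <<'E'
from h import *
from scipy.spatial.transform import Rotation as R
def toolR(yaw,pitch): # degrees; pitch = striped end up; tool x = case x
    a,p=np.radians([yaw,pitch])
    x=np.array([np.cos(p)*np.cos(a),np.cos(p)*np.sin(a),np.sin(p)])
    z=np.array([np.sin(p)*np.cos(a),np.sin(p)*np.sin(a),-np.cos(p)])
    return R.from_matrix(np.c_[x,np.cross(z,x),z])
def delta(tp,tR):
    from cell import manip
    o=manip.get_obs()
    c=R.from_rotvec(o["tool_rot"])
    dp=np.array(tp)-o["position"]; dr=(tR*c.inv()).as_rotvec()
    print("t",o["time_s"],"dp",dp,"dr",dr,"rows>=",max(np.linalg.norm(dp)/.05,np.linalg.norm(dr)/.15),"width",o["grip_width"],"F",o["contact_force"],"q",o["joint_pos"])
E
python3 - <<'E'
from g import *
tR=toolR(-6.6,30); z=-tR.as_matrix()[:,2]; print(z)
for h in (.015,.095):
    tp=np.array([0.5906,-0.0666,0.0966])+h*z; print(tp); delta(tp,tR)
E
```

```text
[-0.4967  0.0575  0.866 ]
[ 0.5831 -0.0657  0.1096]
t 0.15 dp [ 0.3154  0.5262 -0.1233] dr [ 0.0805 -0.5238 -0.5278] rows>= 12.51476871978634 width 0.08688675003869727 F [-0.741   0.1778 -0.6005] q [ 1.0468  0.3338  0.0399  1.4661 -0.0134  1.3433 -0.0585]
[ 0.5434 -0.0611  0.1789]
t 0.15 dp [ 0.2757  0.5308 -0.054 ] dr [ 0.0805 -0.5238 -0.5278] rows>= 12.010646362707597 width 0.08688675003869727 F [-0.741   0.1778 -0.6005] q [ 1.0468  0.3338  0.0399  1.4661 -0.0134  1.3433 -0.0585]
```

Emit:
{"method": "drive_tool", "body": {"deltas": [[[0.0138,0.0265,0.003],[0.004,-0.0262,-0.0264]],[[0.0138,0.0265,0.003],[0.004,-0.0262,-0.0264]],[[0.0138,0.0265,0.003],[0.004,-0.0262,-0.0264]],[[0.0138,0.0265,0.003],[0.004,-0.0262,-0.0264]],[[0.0138,0.0265,0.003],[0.004,-0.0262,-0.0264]],[[0.0138,0.0265,0.003],[0.004,-0.0262,-0.0264]],[[0.0138,0.0265,0.003],[0.004,-0.0262,-0.0264]],[[0.0138,0.0265,0.003],[0.004,-0.0262,-0.0264]],[[0.0138,0.0265,0.003],[0.004,-0.0262,-0.0264]],[[0.0138,0.0265,0.003],[0.004,-0.0262,-0.0264]]], "gripper": 0.2, "force": 55}}

```text
time_s: 1.15
position: [0.4062, -0.326, 0.2635]
tool_rot: [3.089, 0.245, 0.412]
contact_force: [0.6, 0.7, -0.1]
grip_width: 0.0696
```

Emit:
{"method": "drive_tool", "body": {"deltas": [[[0.0138,0.0265,-0.0084],[0.004,-0.0262,-0.0264]],[[0.0138,0.0265,-0.0084],[0.004,-0.0262,-0.0264]],[[0.0138,0.0265,-0.0084],[0.004,-0.0262,-0.0264]],[[0.0138,0.0265,-0.0084],[0.004,-0.0262,-0.0264]],[[0.0138,0.0265,-0.0084],[0.004,-0.0262,-0.0264]],[[0.0138,0.0265,-0.0084],[0.004,-0.0262,-0.0264]],[[0.0138,0.0265,-0.0084],[0.004,-0.0262,-0.0264]],[[0.0138,0.0265,-0.0084],[0.004,-0.0262,-0.0264]],[[0.0138,0.0265,-0.0084],[0.004,-0.0262,-0.0264]],[[0.0138,0.0265,-0.0084],[0.004,-0.0262,-0.0264]]]}}

```text
time_s: 2.15
position: [0.5441, -0.0609, 0.1793]
tool_rot: [2.999, -0.175, 0.806]
contact_force: [-0.2, -0.6, -0.5]
grip_width: 0.0699
```

Run:
```python
from g import *
from cell import manip
tR=toolR(-6.6,30); z=-tR.as_matrix()[:,2]
delta(np.array([0.5906,-0.0666,0.0966])+.095*z,tR)
o=manip.get_obs()
for n in ["wrist","scene"]:
    d=manip.get_image(n); np.savez(n+"1.npz",**d,pos=o["position"],rot=o["tool_rot"]); cv2.imwrite(f"pics/{n}1.png",d["image"][:,:,::-1])
```

```text
t 2.15 dp [-0.0007 -0.0002 -0.0004] dr [0.0011 0.0014 0.0017] rows>= 0.016437395493063254 width 0.06993125989810318 F [-0.2089 -0.6282 -0.4748] q [ 0.7012 -0.1627 -0.645   2.1975 -0.1077  0.5521 -1.5745]
```

View pics/wrist1.png

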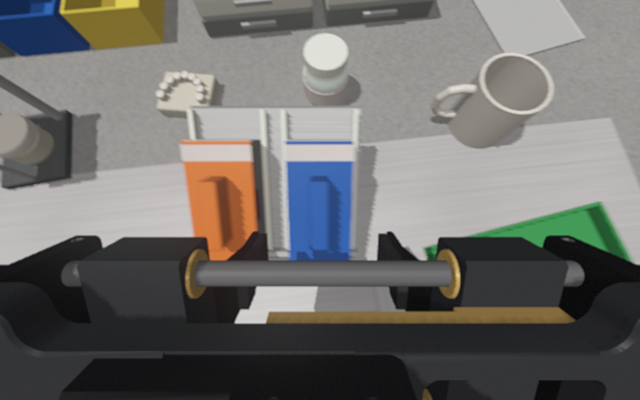

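View pics/scene1.png

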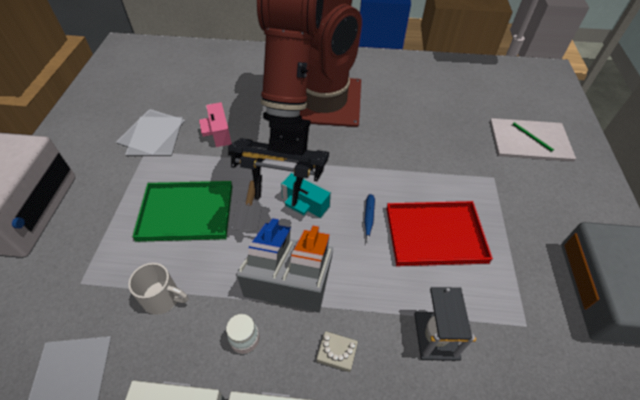

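Emit:
{"method": "drive_tool", "body": {"deltas": [[[0.0049,-0.0006,-0.0087],[0,0,0]],[[0.0049,-0.0006,-0.0087],[0,0,0]],[[0.0049,-0.0006,-0.0087],[0,0,0]],[[0.0049,-0.0006,-0.0087],[0,0,0]],[[0.0049,-0.0006,-0.0087],[0,0,0]],[[0.0049,-0.0006,-0.0087],[0,0,0]],[[0.0049,-0.0006,-0.0087],[0,0,0]],[[0.0049,-0.0006,-0.0087],[0,0,0]]]}}

```text
time_s: 3.05
position: [0.5831, -0.0687, 0.109]
tool_rot: [2.999, -0.176, 0.803]
contact_force: [0.4, 0.4, -0.1]
grip_width: 0.0698
```

Run:
```python
from g import *
from cell import manip
tR=toolR(-6.6,30); z=-tR.as_matrix()[:,2]
delta(np.array([0.5906,-0.0666,0.0966])+.015*z,tR)
for n in ["wrist","scene"]:
    d=manip.get_image(n); im=d["image"][:,:,::-1]
    if n=="scene": im=cv2.resize(im[190:320,200:360],None,fx=4,fy=4)
    cv2.imwrite(f"pics/{n}2.png",im)
```

```text
t 3.05 dp [0.0001 0.0029 0.0006] dr [ 0.0015 -0.0007  0.0027] rows>= 0.05983453609180752 width 0.06978332138464277 F [ 0.4369  0.3679 -0.0722] q [ 0.7107  0.0634 -0.7097  2.1889  0.2497  0.394  -1.8812]
```

View pics/scene2.png

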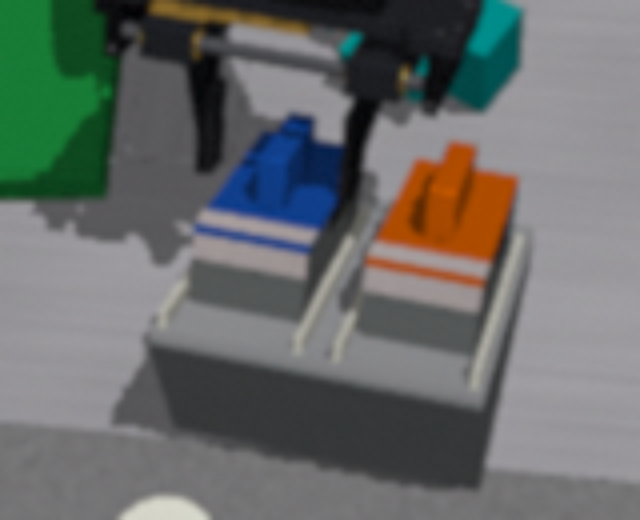

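View pics/wrist2.png

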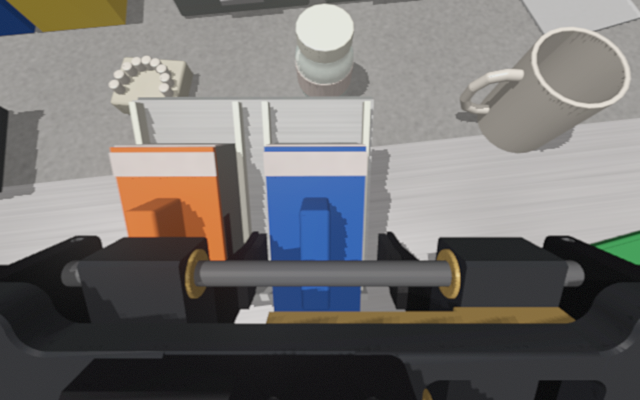

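Emit:
{"method": "drive_tool", "body": {"deltas": [[[0,0.0027,0],[0,0,0]],[[0,0,0],[0,0,0]]]}}

```text
time_s: 3.35
position: [0.5831, -0.0644, 0.1102]
tool_rot: [2.999, -0.174, 0.804]
contact_force: [-0.4, -0.1, -0.3]
grip_width: 0.0699
```

Emit:
{"method": "drive_tool", "body": {"deltas": [[[0,0,0],[0,0,0]],[[0,0,0],[0,0,0]],[[0,0,0],[0,0,0]],[[0,0,0],[0,0,0]],[[0,0,0],[0,0,0]],[[0,0,0],[0,0,0]],[[0,0,0],[0,0,0]],[[0,0,0],[0,0,0]]], "gripper": 1, "force": 55}}

```text
time_s: 4.15
position: [0.5831, -0.0644, 0.1099]
tool_rot: [2.999, -0.174, 0.804]
contact_force: [0.8, 0.7, -1.1]
grip_width: 0.0156
```

Emit:
{"method": "drive_tool", "body": {"deltas": [[[-0.004,0.0005,0.007],[0,0,0]],[[-0.005,0.0006,0.009],[0,0,0]],[[-0.005,0.0006,0.009],[0,0,0]],[[-0.008,0,0.022],[0,0,0]],[[-0.008,0,0.03],[0,0,0]],[[-0.008,0,0.03],[0,0,0]],[[-0.008,0,0.03],[0,0,0]],[[-0.008,0,0.03],[0,0,0]],[[0,0,0.02],[0,0,0]],[[0,0,0.01],[0,0,0]]]}}

```text
time_s: 5.15
position: [0.529, -0.0625, 0.3083]
tool_rot: [2.998, -0.173, 0.805]
contact_force: [0.5, -0.4, -5.5]
grip_width: 0.0152
```

Emit:
{"method": "drive_tool", "body": {"deltas": [[[0,0,0],[0,0,0]],[[0,0,0],[0,0,0]],[[0,0,0],[0,0,0]]]}}

```text
time_s: 5.45
position: [0.5283, -0.0625, 0.3048]
tool_rot: [3.001, -0.174, 0.799]
contact_force: [0.1, -0.2, -4.9]
grip_width: 0.0154
```

Run:
```python
from g import *
from cell import manip
for p in (0,-30): delta(manip.get_obs()["position"],toolR(-6.6,p))
print(manip.get_obs()["torque"])
for n in ["scene"]:
    d=manip.get_image(n); im=d["image"][:,:,::-1]
    cv2.imwrite(f"pics/{n}3.png",im)
```

```text
t 5.45 dp [0. 0. 0.] dr [0.0609 0.5171 0.0006] rows>= 3.471378847185793 width 0.015446464756858413 F [ 0.0578 -0.156  -4.8589] q [ 0.7136 -0.3194 -0.5607  2.0376 -0.2306  0.8618 -1.4511]
t 5.45 dp [0. 0. 0.] dr [0.1212 1.0372 0.0004] rows>= 6.962032472748045 width 0.015446464756858413 F [ 0.0578 -0.156  -4.8589] q [ 0.7136 -0.3194 -0.5607  2.0376 -0.2306  0.8618 -1.4511]
[ 0.195   1.1648 -0.05  ]
```

View pics/scene3.png

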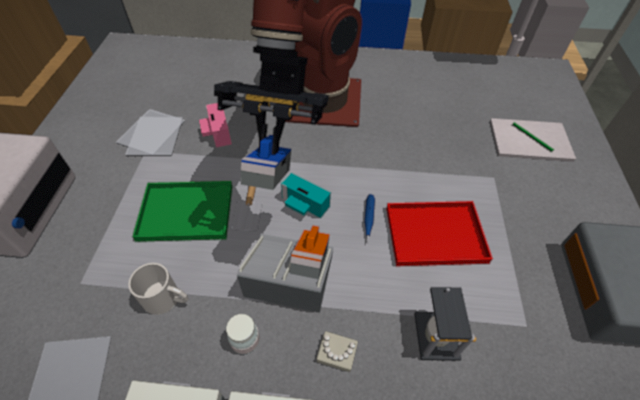

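Emit:
{"method": "drive_tool", "body": {"deltas": [[[0,0,0],[0.0087,0.0741,0]],[[0,0,0],[0.0087,0.0741,0]],[[0,0,0],[0.0087,0.0741,0]],[[0,0,0],[0.0087,0.0741,0]],[[0,0,0],[0.0087,0.0741,0]],[[0,0,0],[0.0087,0.0741,0]],[[0,0,0],[0.0087,0.0741,0]],[[0,0,0],[0.0087,0.0741,0]]]}}

```text
time_s: 6.3
position: [0.5295, -0.0629, 0.3062]
tool_rot: [-3.13, 0.182, 0.119]
contact_force: [-0.7, 0.6, -4.5]
grip_width: 0.0154
```

Emit:
{"method": "drive_tool", "body": {"deltas": [[[0,0,0],[0.0087,0.0741,0]],[[0,0,0],[0.0087,0.0741,0]],[[0,0,0],[0.0087,0.0741,0]],[[0,0,0],[0.0087,0.0741,0]],[[0,0,0],[0.0087,0.0741,0]],[[0,0,0],[0.0087,0.0741,0]],[[0,0,0],[0,0,0]],[[0,0,0],[0,0,0]],[[0,0,0],[0,0,0]],[[0,0,0],[0,0,0]]]}}

```text
time_s: 7.3
position: [0.529, -0.0626, 0.3077]
tool_rot: [-3.004, 0.174, 0.796]
contact_force: [0.0, 0.0, -4.2]
grip_width: 0.0155
```

Run:
```python
from g import *
from cell import manip
for p in (-30,0,30): delta(manip.get_obs()["position"],toolR(-6.6,p))
print(manip.get_obs()["torque"])
for n in ["scene"]:
    d=manip.get_image(n); im=d["image"][:,:,::-1]
    cv2.imwrite(f"pics/{n}4.png",cv2.resize(im[60:260,160:400],None,fx=3,fy=3))
```

```text
t 7.3 dp [0. 0. 0.] dr [0.0011 0.0055 0.0002] rows>= 0.037115415889143355 width 0.015479682028542061 F [ 0.0297  0.0409 -4.195 ] q [ 0.4867  0.5354 -0.6788  1.2185  0.1868  1.9945 -1.8571]
t 7.3 dp [0. 0. 0.] dr [-0.0592 -0.5147  0.0003] rows>= 3.453692038964552 width 0.015479682028542061 F [ 0.0297  0.0409 -4.195 ] q [ 0.4867  0.5354 -0.6788  1.2185  0.1868  1.9945 -1.8571]
t 7.3 dp [0. 0. 0.] dr [-0.1194 -1.0348  0.0004] rows>= 6.9443497113656685 width 0.015479682028542061 F [ 0.0297  0.0409 -4.195 ] q [ 0.4867  0.5354 -0.6788  1.2185  0.1868  1.9945 -1.8571]
[-0.0932 -1.0261  0.0494]
```

View pics/scene4.png

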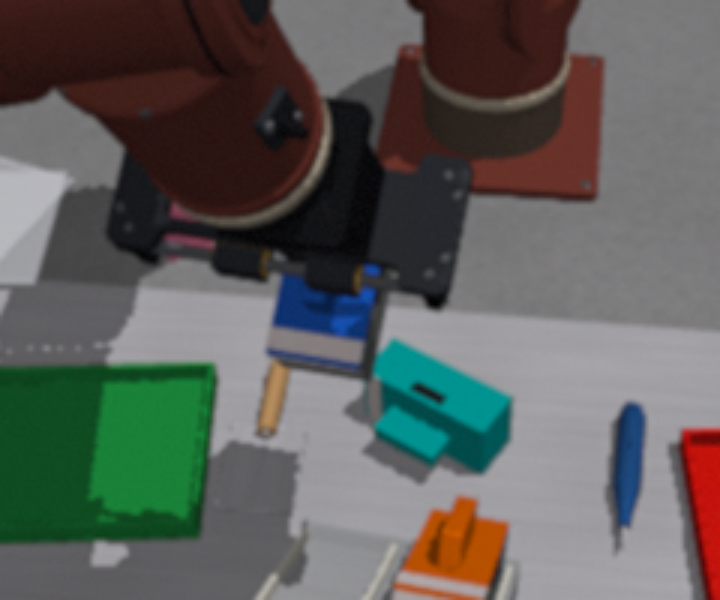

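Emit:
{"method": "drive_tool", "body": {"deltas": [[[0,0,0],[-0.0087,-0.0741,0]],[[0,0,0],[-0.0087,-0.0741,0]],[[0,0,0],[-0.0087,-0.0741,0]],[[0,0,0],[-0.0087,-0.0741,0]],[[0,0,0],[-0.0087,-0.0741,0]],[[0,0,0],[-0.0087,-0.0741,0]],[[0,0,0],[-0.0087,-0.0741,0]],[[0,0,0],[-0.0087,-0.0741,0]]]}}

```text
time_s: 8.15
position: [0.5284, -0.0624, 0.3074]
tool_rot: [3.127, -0.181, 0.124]
contact_force: [1.0, 1.5, -4.3]
grip_width: 0.0155
```

Emit:
{"method": "drive_tool", "body": {"deltas": [[[0,0,0],[-0.0087,-0.0741,0]],[[0,0,0],[-0.0087,-0.0741,0]],[[0,0,0],[-0.0087,-0.0741,0]],[[0,0,0],[-0.0087,-0.0741,0]],[[0,0,0],[-0.0087,-0.0741,0]],[[0,0,0],[-0.0087,-0.0741,0]],[[0,0,0],[0,0,0]],[[0,0,0],[0,0,0]],[[0,0,0],[0,0,0]],[[0,0,0],[0,0,0]]]}}

```text
time_s: 9.15
position: [0.5295, -0.0625, 0.3071]
tool_rot: [3.0, -0.173, 0.803]
contact_force: [0.7, 0.1, -4.7]
grip_width: 0.0157
```

Run:
```python
from g import *
from cell import manip
delta(manip.get_obs()["position"],toolR(-6.6,30))
print(manip.get_obs()["torque"])
# place targets: red tray
a=np.radians(6.8); ax=np.array([np.cos(a),np.sin(a),0]); ay=np.array([-np.sin(a),np.cos(a),0])
c=np.array([0.487,0.3105,0])
for s in (1,-1):
    print(s); delta(c+s*.052*ay+[0,0,.25],toolR(6.8,0))
for n in ["scene"]:
    d=manip.get_image(n); im=d["image"][:,:,::-1]
    cv2.imwrite(f"pics/{n}5.png",cv2.resize(im[60:260,160:400],None,fx=3,fy=3))
```

```text
t 9.15 dp [0. 0. 0.] dr [ 0.0009 -0.001   0.0006] rows>= 0.009479501603858926 width 0.015697862106124026 F [ 0.6676  0.099  -4.6694] q [ 0.7653 -0.326  -0.5983  2.0319 -0.2558  0.8663 -1.4282]
[ 0.1507  1.0381 -0.0131]
1
t 9.15 dp [-0.0487  0.4246 -0.0571] dr [0.0002 0.5239 0.2288] rows>= 8.623650649115925 width 0.015697862106124026 F [ 0.6676  0.099  -4.6694] q [ 0.7653 -0.326  -0.5983  2.0319 -0.2558  0.8663 -1.4282]
-1
t 9.15 dp [-0.0364  0.3213 -0.0571] dr [0.0002 0.5239 0.2288] rows>= 6.567808071764388 width 0.015697862106124026 F [ 0.6676  0.099  -4.6694] q [ 0.7653 -0.326  -0.5983  2.0319 -0.2558  0.8663 -1.4282]
```

View pics/scene5.png

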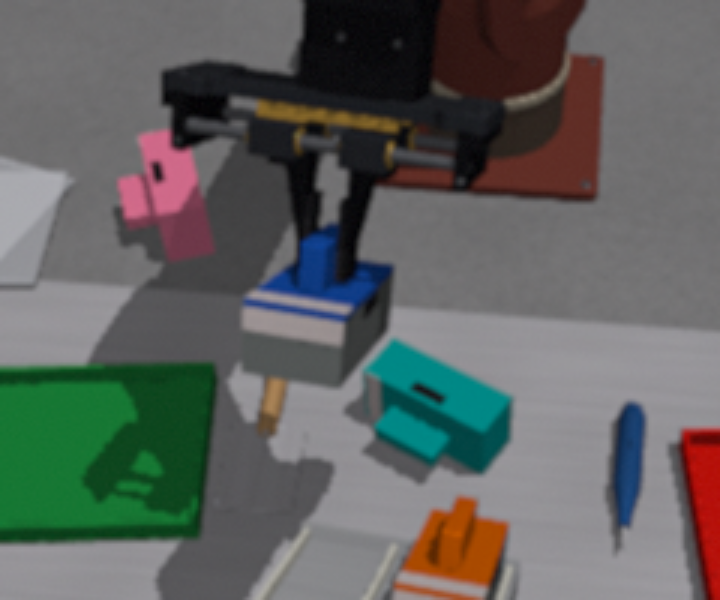

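Emit:
{"method": "drive_tool", "body": {"deltas": [[[-0.0035,0.0303,0],[0,0.0374,0.0163]],[[-0.0035,0.0303,0],[0,0.0374,0.0163]],[[-0.0035,0.0303,0],[0,0.0374,0.0163]],[[-0.0035,0.0303,0],[0,0.0374,0.0163]],[[-0.0035,0.0303,0],[0,0.0374,0.0163]],[[-0.0035,0.0303,0],[0,0.0374,0.0163]],[[-0.0035,0.0303,0],[0,0.0374,0.0163]]]}}

```text
time_s: 9.9
position: [0.5047, 0.1509, 0.3076]
tool_rot: [3.099, 0.005, 0.408]
contact_force: [0.3, 0.3, -4.6]
grip_width: 0.0154
```

Emit:
{"method": "drive_tool", "body": {"deltas": [[[-0.0035,0.0303,-0.01],[0,0.0374,0.0163]],[[-0.0035,0.0303,-0.01],[0,0.0374,0.0163]],[[-0.0035,0.0303,-0.01],[0,0.0374,0.0163]],[[-0.0035,0.0303,-0.01],[0,0.0374,0.0163]],[[-0.0035,0.0303,-0.01],[0,0.0374,0.0163]],[[-0.0035,0.0303,-0.01],[0,0.0374,0.0163]],[[-0.0035,0.0303,-0.01],[0,0.0374,0.0163]],[[0,0,0],[0,0,0]],[[0,0,0],[0,0,0]]]}}

```text
time_s: 10.8
position: [0.4804, 0.3624, 0.2363]
tool_rot: [-3.136, -0.186, 0.0]
contact_force: [-0.1, 0.1, -3.7]
grip_width: 0.0157
```

Run:
```python
from g import *
from cell import manip
a=np.radians(6.8); ay=np.array([-np.sin(a),np.cos(a),0])
c=np.array([0.487,0.3105,0])
delta(c+.052*ay+[0,0,.066],toolR(6.8,0))
for n in ["scene","wrist"]:
    d=manip.get_image(n); im=d["image"][:,:,::-1]
    if n=="scene": im=cv2.resize(im[100:300,300:540],None,fx=3,fy=3)
    cv2.imwrite(f"pics/{n}6.png",im)
```

```text
t 10.8 dp [ 0.0005 -0.0002 -0.1703] dr [-0.0005 -0.0003  0.0001] rows>= 3.406098460029303 width 0.015658258092630693 F [-0.1188  0.1041 -3.7443] q [ 0.1572  0.471  -1.1731  1.5414  0.4363  1.4205 -2.495 ]
```

View pics/scene6.png

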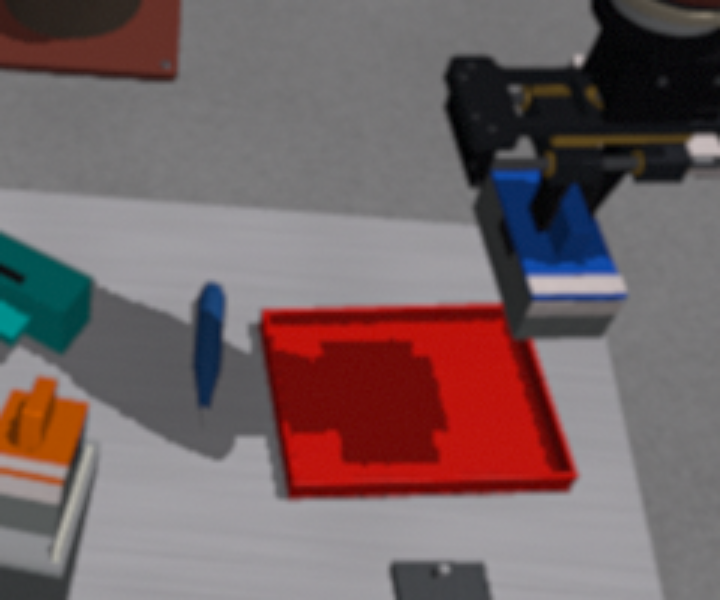

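View pics/wrist6.png

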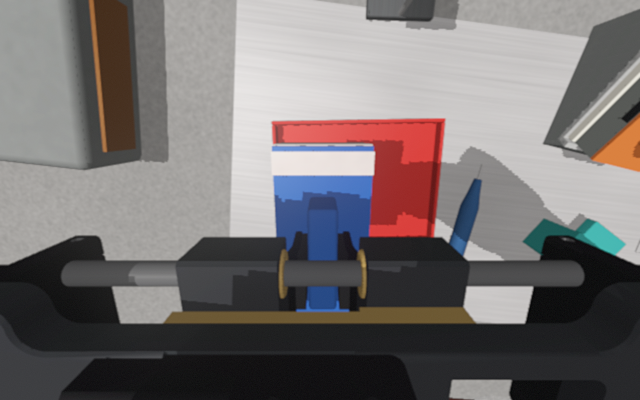

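Emit:
{"method": "drive_tool", "body": {"deltas": [[[0,0,-0.02],[0,0,0]],[[0,0,-0.025],[0,0,0]],[[0,0,-0.025],[0,0,0]],[[0,0,-0.025],[0,0,0]],[[0,0,-0.025],[0,0,0]],[[0,0,-0.02],[0,0,0]],[[0,0,-0.01],[0,0,0]],[[0,0,0],[0,0,0]]]}}

```text
time_s: 11.7
position: [0.4806, 0.36, 0.0864]
tool_rot: [3.134, 0.182, 0.002]
contact_force: [0.7, -0.3, -4.6]
grip_width: 0.0157
```

Run:
```python
from g import *
a=np.radians(6.8); ay=np.array([-np.sin(a),np.cos(a),0])
c=np.array([0.487,0.3105,0])
delta(c+.052*ay+[0,0,.065],toolR(6.8,0))
```

```text
t 11.7 dp [ 0.0003  0.0021 -0.0214] dr [0.002  0.0011 0.0026] rows>= 0.4308475509524157 width 0.015662112719861093 F [ 0.7334 -0.2669 -4.568 ] q [ 0.089   0.5894 -1.0624  1.7147  0.5566  1.1748 -2.5819]
```

Emit:
{"method": "drive_tool", "body": {"deltas": [[[0,0,-0.006],[0,0,0]],[[0,0,-0.005],[0,0,0]],[[0,0,-0.004],[0,0,0]],[[0,0,-0.003],[0,0,0]],[[0,0,0],[0,0,0]]]}}

```text
time_s: 12.2
position: [0.4799, 0.3615, 0.0686]
tool_rot: [3.135, 0.185, 0.002]
contact_force: [0.3, 0.7, -5.9]
grip_width: 0.0155
```

Emit:
{"method": "drive_tool", "body": {"deltas": [[[0,0,-0.0015],[0,0,0]],[[0,0,0],[0,0,0]]]}}

```text
time_s: 12.4
position: [0.4801, 0.3617, 0.0674]
tool_rot: [3.135, 0.185, 0.002]
contact_force: [0.4, 0.3, -4.4]
grip_width: 0.0158
```

Emit:
{"method": "drive_tool", "body": {"deltas": [[[0,0,-0.0015],[0,0,0]],[[0,0,0],[0,0,0]]]}}

```text
time_s: 12.6
position: [0.48, 0.3615, 0.0658]
tool_rot: [3.135, 0.185, 0.002]
contact_force: [0.4, -0.0, -4.3]
grip_width: 0.0159
```

Emit:
{"method": "drive_tool", "body": {"deltas": [[[0,0,-0.0015],[0,0,0]],[[0,0,0],[0,0,0]]]}}

```text
time_s: 12.8
position: [0.4802, 0.3617, 0.0646]
tool_rot: [3.135, 0.185, 0.003]
contact_force: [0.6, -0.2, -3.1]
grip_width: 0.0158
```

Emit:
{"method": "drive_tool", "body": {"deltas": [[[0,0,-0.0015],[0,0,0]],[[0,0,0],[0,0,0]]]}}

```text
time_s: 13.0
position: [0.4803, 0.3618, 0.0645]
tool_rot: [3.135, 0.185, 0.004]
contact_force: [-3.0, -5.7, 12.8]
grip_width: 0.0158
```

Emit:
{"method": "drive_tool", "body": {"deltas": [[[0,0,0.0005],[0,0,0]],[[0,0,0],[0,0,0]],[[0,0,0],[0,0,0]],[[0,0,0],[0,0,0]],[[0,0,0],[0,0,0]]], "gripper": 0.3}}

```text
time_s: 13.5
position: [0.48, 0.3616, 0.0634]
tool_rot: [3.135, 0.185, 0.002]
contact_force: [-0.1, 0.4, 0.4]
grip_width: 0.0475
```

Emit:
{"method": "drive_tool", "body": {"deltas": [[[0,0,0.01],[0,0,0]],[[0,0,0.025],[0,0,0]],[[0,0,0.04],[0,0,0]],[[0,0,0.04],[0,0,0]],[[0,0,0.04],[0,0,0]],[[0,0,0.04],[0,0,0]],[[0,0,0.02],[0,0,0]],[[0,0,0],[0,0,0]]]}}

```text
time_s: 14.3
position: [0.4805, 0.363, 0.2825]
tool_rot: [-3.134, -0.186, -0.009]
contact_force: [-0.1, 0.4, -0.3]
grip_width: 0.0609
```

Run:
```python
from g import *
from cell import manip
tR=toolR(-6.6,30); z=-tR.as_matrix()[:,2]
t=np.array([0.6013,0.0236,0.0971]); print(t+.095*z,t+.015*z)
delta(t+.095*z,tR)
for n in ["scene","top"]:
    d=manip.get_image(n); im=d["image"][:,:,::-1]
    np.savez(n+"7.npz",**d)
    if n=="scene": im=cv2.resize(im[100:300,300:540],None,fx=3,fy=3)
    cv2.imwrite(f"pics/{n}7.png",im)
```

```text
[0.5541 0.0291 0.1794] [0.5938 0.0245 0.1101]
t 14.3 dp [ 0.0736 -0.334  -0.1031] dr [-0.0009 -0.5188 -0.2288] rows>= 7.143831319744922 width 0.060874492763217276 F [-0.1359  0.3875 -0.2867] q [ 0.1483  0.4281 -1.1633  1.4755  0.3958  1.4885 -2.4641]
```

View pics/scene7.png

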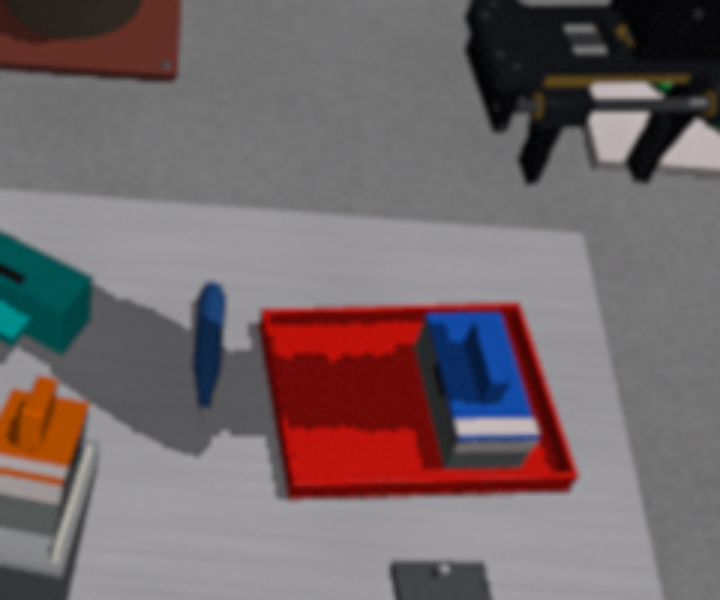

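View pics/top7.png

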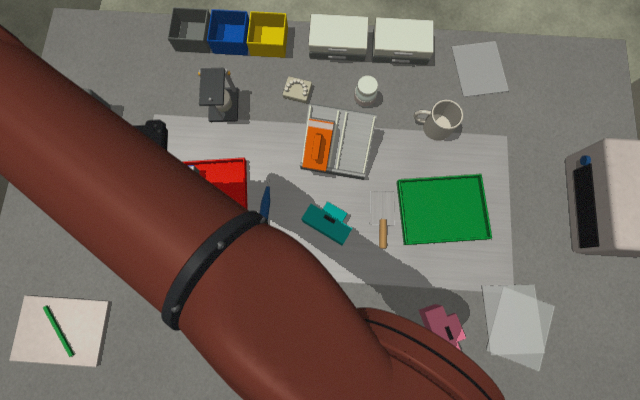

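Emit:
{"method": "drive_tool", "body": {"deltas": [[[0.0061,-0.0278,0],[0,-0.0432,-0.0191]],[[0.0061,-0.0278,0],[0,-0.0432,-0.0191]],[[0.0061,-0.0278,0],[0,-0.0432,-0.0191]],[[0.0061,-0.0278,0],[0,-0.0432,-0.0191]],[[0.0061,-0.0278,0],[0,-0.0432,-0.0191]],[[0.0061,-0.0278,0],[0,-0.0432,-0.0191]]], "gripper": 0.2}}

```text
time_s: 15.0
position: [0.5163, 0.193, 0.2768]
tool_rot: [3.099, 0.002, 0.404]
contact_force: [-1.0, -0.2, -0.1]
grip_width: 0.0694
```

Emit:
{"method": "drive_tool", "body": {"deltas": [[[0.0061,-0.0278,-0.017],[0,-0.0432,-0.0191]],[[0.0061,-0.0278,-0.017],[0,-0.0432,-0.0191]],[[0.0061,-0.0278,-0.017],[0,-0.0432,-0.0191]],[[0.0061,-0.0278,-0.017],[0,-0.0432,-0.0191]],[[0.0061,-0.0278,-0.017],[0,-0.0432,-0.0191]],[[0.0061,-0.0278,-0.017],[0,-0.0432,-0.0191]],[[0,0,0],[0,0,0]],[[0,0,0],[0,0,0]]]}}

```text
time_s: 15.8
position: [0.5522, 0.0275, 0.1751]
tool_rot: [3.003, -0.177, 0.792]
contact_force: [1.1, 0.7, 0.8]
grip_width: 0.0695
```

Run:
```python
from g import *
from cell import manip
tR=toolR(-6.6,30); z=-tR.as_matrix()[:,2]
t=np.array([0.6013,0.0236,0.0971])
delta(t+.095*z,tR);delta(t+.015*z,tR)
d=manip.get_image("wrist"); cv2.imwrite("pics/wrist8.png",d["image"][:,:,::-1])
```

```text
t 15.8 dp [0.0019 0.0015 0.0043] dr [ 0.0001 -0.0079  0.0028] rows>= 0.09866482863978375 width 0.0695058386814965 F [1.0957 0.6894 0.8456] q [ 0.8224 -0.1566 -0.9688  2.1666  0.0263  0.5675 -1.8805]
t 15.8 dp [ 0.0417 -0.0031 -0.065 ] dr [ 0.0001 -0.0079  0.0028] rows>= 1.5457735162759747 width 0.0695058386814965 F [1.0957 0.6894 0.8456] q [ 0.8224 -0.1566 -0.9688  2.1666  0.0263  0.5675 -1.8805]
```

View pics/wrist8.png

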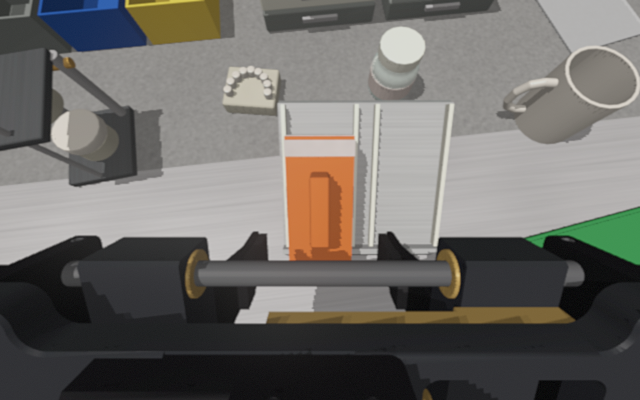

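Emit:
{"method": "drive_tool", "body": {"deltas": [[[0.0052,-0.0004,-0.0077],[0,-0.008,0.0028]],[[0.0052,-0.0004,-0.0081],[0,0,0]],[[0.0052,-0.0004,-0.0081],[0,0,0]],[[0.0052,-0.0004,-0.0081],[0,0,0]],[[0.0052,-0.0004,-0.0081],[0,0,0]],[[0.0052,-0.0004,-0.0081],[0,0,0]],[[0.0052,-0.0004,-0.0081],[0,0,0]],[[0.0052,-0.0004,-0.0081],[0,0,0]],[[0,0,0],[0,0,0]]]}}

```text
time_s: 16.75
position: [0.5953, 0.026, 0.1118]
tool_rot: [3.002, -0.17, 0.808]
contact_force: [-0.5, 0.0, -0.2]
grip_width: 0.0694
```

Run:
```python
from g import *
from cell import manip
tR=toolR(-6.6,30); z=-tR.as_matrix()[:,2]
t=np.array([0.6013,0.0236,0.0971])
delta(t+.015*z,tR)
d=manip.get_image("wrist"); cv2.imwrite("pics/wrist9.png",d["image"][:,:,::-1])
```

```text
t 16.75 dp [-0.0014 -0.0015 -0.0017] dr [-0.0007  0.0021 -0.0023] rows>= 0.05331788148612885 width 0.06937179709477231 F [-0.5018  0.0363 -0.1872] q [ 0.8056  0.1393 -1.051   2.1532  0.6281  0.4893 -2.3908]
```

View pics/wrist9.png

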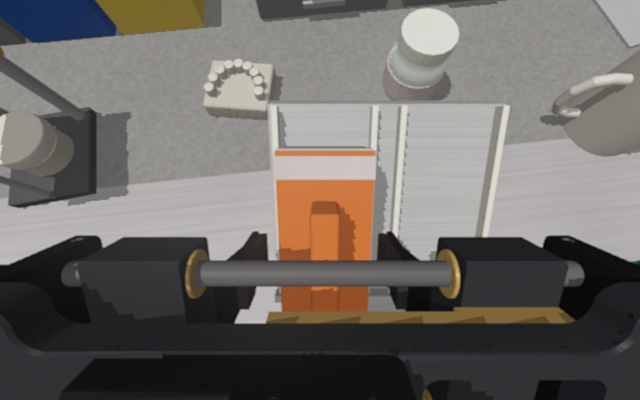

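Emit:
{"method": "drive_tool", "body": {"deltas": [[[-0.001,-0.0013,-0.0012],[0,0,0]],[[0,0,0],[0,0,0]]]}}

```text
time_s: 17.0
position: [0.5938, 0.0235, 0.1114]
tool_rot: [2.999, -0.171, 0.809]
contact_force: [-1.4, 0.1, 0.3]
grip_width: 0.0696
```

Emit:
{"method": "drive_tool", "body": {"deltas": [[[0,0,0],[0,0,0]],[[0,0,0],[0,0,0]],[[0,0,0],[0,0,0]],[[0,0,0],[0,0,0]],[[0,0,0],[0,0,0]],[[0,0,0],[0,0,0]],[[0,0,0],[0,0,0]],[[0,0,0],[0,0,0]]], "gripper": 1, "force": 55}}

```text
time_s: 17.8
position: [0.5939, 0.0239, 0.1108]
tool_rot: [3.0, -0.171, 0.809]
contact_force: [1.2, 1.5, -1.8]
grip_width: 0.0156
```

Emit:
{"method": "drive_tool", "body": {"deltas": [[[-0.004,0.0005,0.007],[0,0,0]],[[-0.005,0.0006,0.009],[0,0,0]],[[-0.005,0.0006,0.009],[0,0,0]],[[-0.008,0,0.022],[0,0,0]],[[-0.008,0,0.03],[0,0,0]],[[-0.008,0,0.03],[0,0,0]],[[-0.008,0,0.03],[0,0,0]],[[-0.008,0,0.03],[0,0,0]],[[-0.005,0,0.02],[0,0,0]],[[-0.005,0,0.01],[0,0,0]]]}}

```text
time_s: 18.8
position: [0.5294, 0.0252, 0.3092]
tool_rot: [2.999, -0.171, 0.809]
contact_force: [0.6, -0.5, -5.2]
grip_width: 0.0156
```

Emit:
{"method": "drive_tool", "body": {"deltas": [[[0,0,0],[0,0,0]],[[0,0,0],[0,0,0]],[[0,0,0],[0,0,0]]]}}

```text
time_s: 19.1
position: [0.5293, 0.0253, 0.3061]
tool_rot: [3.001, -0.171, 0.805]
contact_force: [0.1, -0.1, -4.7]
grip_width: 0.016
```

Run:
```python
from g import *
from cell import manip
for p in (30,-30): delta(manip.get_obs()["position"],toolR(-6.6,p))
print(manip.get_obs()["torque"])
d=manip.get_image("scene"); cv2.imwrite("pics/scene10.png",d["image"][:,:,::-1])
```

```text
t 19.1 dp [0. 0. 0.] dr [ 0.0003  0.0004 -0.0012] rows>= 0.008543314641147028 width 0.01598156427742834 F [ 0.0809 -0.1057 -4.66  ] q [ 0.7257 -0.3654 -0.7429  2.0288 -0.2134  0.8699 -1.6385]
t 19.1 dp [0. 0. 0.] dr [ 0.12    1.0407 -0.0012] rows>= 6.983924158496932 width 0.01598156427742834 F [ 0.0809 -0.1057 -4.66  ] q [ 0.7257 -0.3654 -0.7429  2.0288 -0.2134  0.8699 -1.6385]
[0.1441 1.1658 0.0024]
```

View pics/scene10.png

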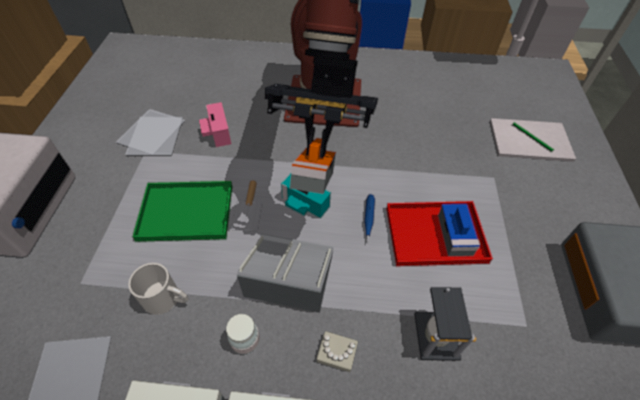

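Emit:
{"method": "drive_tool", "body": {"deltas": [[[0,0,0],[0.0087,0.0741,0]],[[0,0,0],[0.0087,0.0741,0]],[[0,0,0],[0.0087,0.0741,0]],[[0,0,0],[0.0087,0.0741,0]],[[0,0,0],[0.0087,0.0741,0]],[[0,0,0],[0.0087,0.0741,0]],[[0,0,0],[0.0087,0.0741,0]],[[0,0,0],[0.0087,0.0741,0]]]}}

```text
time_s: 19.95
position: [0.5305, 0.0244, 0.3073]
tool_rot: [-3.128, 0.181, 0.114]
contact_force: [-0.2, 0.3, -5.0]
grip_width: 0.0158
```

Emit:
{"method": "drive_tool", "body": {"deltas": [[[0,0,0],[0.0087,0.0741,0]],[[0,0,0],[0.0087,0.0741,0]],[[0,0,0],[0.0087,0.0741,0]],[[0,0,0],[0.0087,0.0741,0]],[[0,0,0],[0.0087,0.0741,0]],[[0,0,0],[0.0087,0.0741,0]],[[0,0,0],[0,0,0]],[[0,0,0],[0,0,0]],[[0,0,0],[0,0,0]],[[0,0,0],[0,0,0]]]}}

```text
time_s: 20.95
position: [0.5298, 0.0252, 0.3086]
tool_rot: [-3.003, 0.173, 0.791]
contact_force: [0.4, 0.9, -4.7]
grip_width: 0.0159
```

Run:
```python
from g import *
from cell import manip
delta([.5293,.0253,.306],toolR(-6.6,-30))
print(manip.get_obs()["torque"])
d=manip.get_image("scene"); cv2.imwrite("pics/scene11.png",cv2.resize(d["image"][60:260,160:400,::-1],None,fx=3,fy=3))
```

```text
t 20.95 dp [-0.0005  0.0001 -0.0026] dr [-0.0011  0.0084  0.0002] rows>= 0.05672568899263818 width 0.0158795495294023 F [ 0.3964  0.871  -4.7075] q [ 0.4732  0.5778 -0.8707  1.2252  0.195   1.9846 -2.0612]
[-0.1064 -1.0978 -0.063 ]
```

View pics/scene11.png

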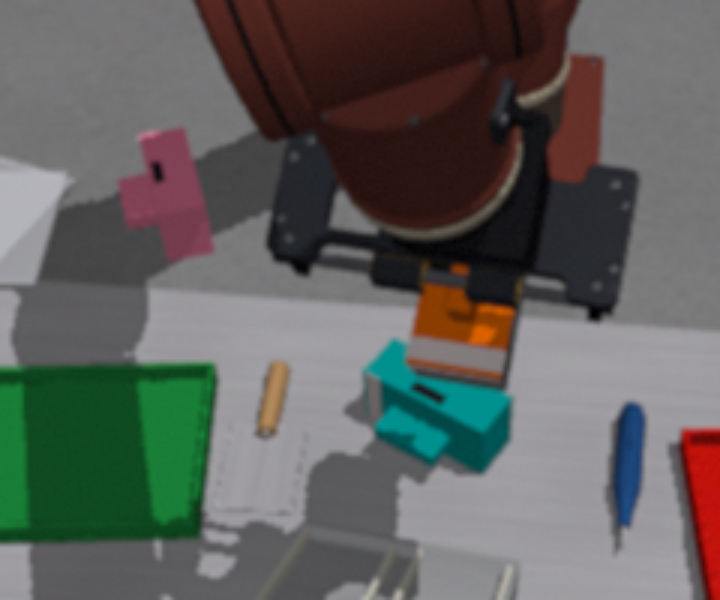

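Emit:
{"method": "drive_tool", "body": {"deltas": [[[0,0,0],[-0.0087,-0.0741,0]],[[0,0,0],[-0.0087,-0.0741,0]],[[0,0,0],[-0.0087,-0.0741,0]],[[0,0,0],[-0.0087,-0.0741,0]],[[0,0,0],[-0.0087,-0.0741,0]],[[0,0,0],[-0.0087,-0.0741,0]],[[0,0,0],[-0.0087,-0.0741,0]],[[0,0,0],[-0.0087,-0.0741,0]]]}}

```text
time_s: 21.8
position: [0.5293, 0.0255, 0.308]
tool_rot: [3.129, -0.178, 0.128]
contact_force: [-0.1, 0.2, -4.7]
grip_width: 0.0153
```

Emit:
{"method": "drive_tool", "body": {"deltas": [[[0,0,0],[-0.0087,-0.0741,0]],[[0,0,0],[-0.0087,-0.0741,0]],[[0,0,0],[-0.0087,-0.0741,0]],[[0,0,0],[-0.0087,-0.0741,0]],[[0,0,0],[-0.0087,-0.0741,0]],[[0,0,0],[-0.0087,-0.0741,0]],[[0,0,0],[0,0,0]],[[0,0,0],[0,0,0]],[[0,0,0],[0,0,0]],[[0,0,0],[0,0,0]]]}}

```text
time_s: 22.8
position: [0.5302, 0.0254, 0.3085]
tool_rot: [3.0, -0.171, 0.808]
contact_force: [-0.1, -0.5, -5.5]
grip_width: 0.0154
```

Run:
```python
from g import *
from cell import manip
print(manip.get_obs()["torque"])
a=np.radians(6.8); ay=np.array([-np.sin(a),np.cos(a),0])
c=np.array([0.487,0.3105,0])
delta(c-.052*ay+[0,0,.236],toolR(6.8,0))
```

```text
[ 0.2192  1.0932 -0.044 ]
t 22.8 dp [-0.0371  0.2335 -0.0725] dr [-0.0007  0.5276  0.2271] rows>= 4.945205611205961 width 0.015374643301890508 F [-0.0767 -0.5305 -5.5329] q [ 0.7568 -0.3737 -0.7625  2.0244 -0.2327  0.8733 -1.6209]
```

Emit:
{"method": "drive_tool", "body": {"deltas": [[[-0.0031,0.0195,0],[0,0.044,0.0189]],[[-0.0031,0.0195,0],[0,0.044,0.0189]],[[-0.0031,0.0195,0],[0,0.044,0.0189]],[[-0.0031,0.0195,0],[0,0.044,0.0189]],[[-0.0031,0.0195,0],[0,0.044,0.0189]],[[-0.0031,0.0195,0],[0,0.044,0.0189]]]}}

```text
time_s: 23.4
position: [0.5117, 0.1429, 0.3088]
tool_rot: [3.1, 0.006, 0.409]
contact_force: [0.1, 0.8, -5.4]
grip_width: 0.0155
```

Emit:
{"method": "drive_tool", "body": {"deltas": [[[-0.0031,0.0195,-0.012],[0,0.044,0.0189]],[[-0.0031,0.0195,-0.012],[0,0.044,0.0189]],[[-0.0031,0.0195,-0.012],[0,0.044,0.0189]],[[-0.0031,0.0195,-0.012],[0,0.044,0.0189]],[[-0.0031,0.0195,-0.012],[0,0.044,0.0189]],[[-0.0031,0.0195,-0.012],[0,0.044,0.0189]],[[0,0,0],[0,0,0]],[[0,0,0],[0,0,0]]]}}

```text
time_s: 24.2
position: [0.4934, 0.2594, 0.2359]
tool_rot: [-3.134, -0.185, 0.001]
contact_force: [0.4, 0.2, -5.4]
grip_width: 0.0155
```

Run:
```python
from g import *
from cell import manip
a=np.radians(6.8); ay=np.array([-np.sin(a),np.cos(a),0])
c=np.array([0.487,0.3105,0])
delta(c-.052*ay+[0,0,.086],toolR(6.8,0))
for n in ["scene","wrist"]:
    d=manip.get_image(n); im=d["image"][:,:,::-1]
    if n=="scene": im=cv2.resize(im[100:300,300:540],None,fx=3,fy=3)
    cv2.imwrite(f"pics/{n}12.png",im)
```

```text
t 24.2 dp [-0.0002 -0.0006 -0.1499] dr [-0.0024 -0.0009  0.001 ] rows>= 2.9971306907078463 width 0.015469065561035462 F [ 0.4368  0.2146 -5.4257] q [ 0.4229  0.3599 -1.205   1.6474  0.3398  1.3711 -2.2823]
```

View pics/scene12.png

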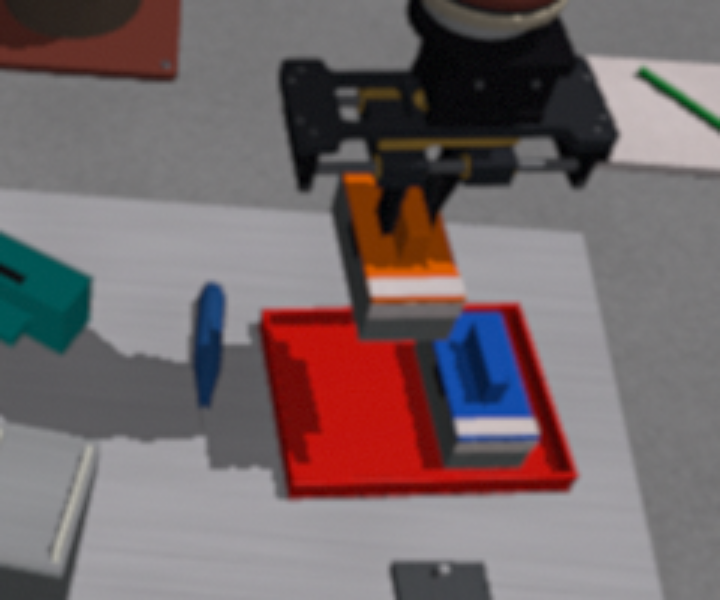

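View pics/wrist12.png

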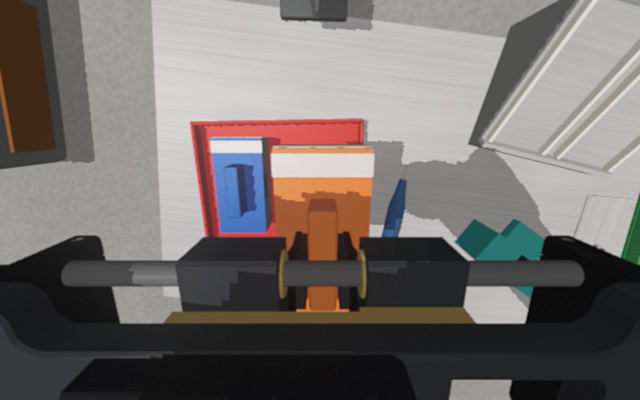

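Emit:
{"method": "drive_tool", "body": {"deltas": [[[0,0,-0.02],[0,0,0]],[[0,0,-0.025],[0,0,0]],[[0,0,-0.025],[0,0,0]],[[0,0,-0.025],[0,0,0]],[[0,0,-0.025],[0,0,0]],[[0,0,-0.02],[0,0,0]],[[0,0,-0.01],[0,0,0]],[[0,0,0],[0,0,0]]]}}

```text
time_s: 25.1
position: [0.4929, 0.258, 0.0856]
tool_rot: [3.136, 0.183, -0.001]
contact_force: [0.6, -0.8, -5.2]
grip_width: 0.0158
```

Run:
```python
from g import *
a=np.radians(6.8); ay=np.array([-np.sin(a),np.cos(a),0])
c=np.array([0.487,0.3105,0])
delta(c-.052*ay+[0,0,.066],toolR(6.8,0))
```

```text
t 25.1 dp [ 0.0003  0.0009 -0.0196] dr [ 0.0002 -0.0006  0.0023] rows>= 0.3915259145732121 width 0.015824102321191535 F [ 0.5917 -0.8156 -5.2186] q [ 0.3202  0.5043 -1.0921  1.8226  0.4956  1.1228 -2.4002]
```

Emit:
{"method": "drive_tool", "body": {"deltas": [[[0,0,-0.006],[0,0,0]],[[0,0,-0.005],[0,0,0]],[[0,0,-0.004],[0,0,0]],[[0,0,-0.002],[0,0,0]],[[0,0,0],[0,0,0]]]}}

```text
time_s: 25.6
position: [0.4926, 0.2592, 0.0687]
tool_rot: [-3.136, -0.185, 0.001]
contact_force: [1.0, 0.2, -4.7]
grip_width: 0.0156
```

Emit:
{"method": "drive_tool", "body": {"deltas": [[[0,0,-0.0015],[0,0,0]],[[0,0,0],[0,0,0]]]}}

```text
time_s: 25.8
position: [0.4927, 0.2592, 0.0673]
tool_rot: [-3.135, -0.185, 0.001]
contact_force: [0.6, 0.2, -4.9]
grip_width: 0.0154
```

Emit:
{"method": "drive_tool", "body": {"deltas": [[[0,0,-0.0015],[0,0,0]],[[0,0,0],[0,0,0]]]}}

```text
time_s: 26.0
position: [0.4926, 0.2591, 0.0657]
tool_rot: [-3.136, -0.185, 0.001]
contact_force: [-1.0, 0.0, -5.1]
grip_width: 0.0156
```

Emit:
{"method": "drive_tool", "body": {"deltas": [[[0,0,-0.0012],[0,0,0]],[[0,0,0],[0,0,0]]]}}

```text
time_s: 26.2
position: [0.4927, 0.2593, 0.0649]
tool_rot: [-3.136, -0.185, 0.0]
contact_force: [-1.4, -1.5, -0.4]
grip_width: 0.0156
```

Emit:
{"method": "drive_tool", "body": {"deltas": [[[0,0,-0.0012],[0,0,0]],[[0,0,0],[0,0,0]]]}}

```text
time_s: 26.4
position: [0.4927, 0.2593, 0.0648]
tool_rot: [3.136, 0.185, 0.0]
contact_force: [-6.7, -5.3, 15.9]
grip_width: 0.0155
```

Emit:
{"method": "drive_tool", "body": {"deltas": [[[0,0,0.0005],[0,0,0]],[[0,0,0],[0,0,0]],[[0,0,0],[0,0,0]],[[0,0,0],[0,0,0]],[[0,0,0],[0,0,0]]], "gripper": 0.3}}

```text
time_s: 26.9
position: [0.4927, 0.2592, 0.0639]
tool_rot: [-3.135, -0.185, 0.001]
contact_force: [0.1, 0.7, 1.0]
grip_width: 0.0477
```

Emit:
{"method": "drive_tool", "body": {"deltas": [[[0,0,0.01],[0,0,0]],[[0,0,0.025],[0,0,0]],[[0,0,0.04],[0,0,0]],[[0,0,0.04],[0,0,0]],[[0,0,0.04],[0,0,0]],[[0,0,0.04],[0,0,0]],[[0,0,0.02],[0,0,0]],[[0,0,0],[0,0,0]]]}}

```text
time_s: 27.7
position: [0.4934, 0.2605, 0.2827]
tool_rot: [-3.134, -0.186, -0.007]
contact_force: [-0.1, 1.0, 0.2]
grip_width: 0.0608
```

Run:
```python
from g import *
from cell import manip
for n in ["scene","wrist"]:
    d=manip.get_image(n); im=d["image"][:,:,::-1]
    cv2.imwrite(f"pics/{n}13.png",im)
```

```text
(no output)
```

View pics/scene13.png

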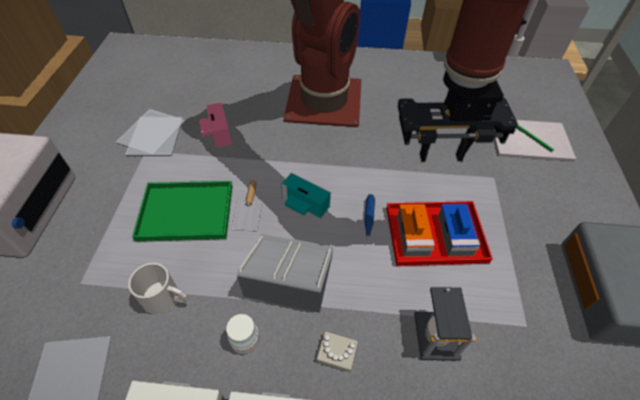

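View pics/wrist13.png

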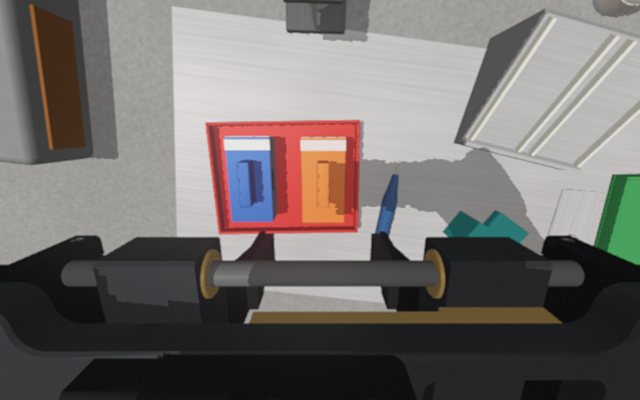

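Both cases are flat and released in the red tray (wrist picture: blue at about (248,180), orange at about (324,180)). The hand is clear and the bystanders are where they were.

```bash
python3 -c "
from cell import manip
print(manip.job_done())"
```

```text
the job is handed in; nothing more can be done
None
```

I checked both cases, blue first. Each holds a plug, so both went flat into the red tray. I handed the job in at about 28 s, and no verdict was reported.

- **Weighing:** the blue case pulled down with about 3.7–4.9 N when held still, and the orange with about 4.7–5.5 N. An empty case would give about 1.3–1.8 N. I decided by weight; no rattle was measured.
- **Tipping:** I held each case about 0.25 m up and tipped its striped end 30° down, then 30° up. Neither case slipped in the fingers.
- **Placing:** I lowered each case until the force showed it touching the tray floor, opened the fingers, and lifted away. The tray contact forces themselves can't be read from here.
- **Last pictures:** both cases sit flat and side by side in the red tray, the hand is clear, and the bystanders look unmoved. No check failed. The closest thing to a limit was joint 2, which came within 0.01 rad of its range while I tipped the orange case.

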